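Put the delivered milk in the cooler door

TASK

First pull the milk cooler's door wide open by its steel handle. Then fold the delivery carton's flap right back, lift out the milk bottle with the blue cap and stand it upright in the white rack on the inside of the cooler's door, set down rather than dropped. Leave the red-capped syrup bottle in the carton, and the mug and jar on the counter, where they are.

Things in the scene. Friction and masses are not known exactly. Their poses are not given: they have to be found in the camera images.
- cooler_door (a joint): Hinge (vertical axis) of the milk cooler's teal door, 240 mm wide, 260 high, 20 thick, its top 270 mm above the counter, at the left (+y) front edge of the cooler. 0 closed (starts 0 to 0.12 rad), grows as it opens towards the robot (clockwise from above), stop at 1.9 rad. Stiff: about 1.5 N at the handle; stays where it is left.
- cooler: Teal milk cooler, a fixed cabinet on the counter, 240 mm deep (x), 250 wide (y), 280 high, front towards the robot. Origin at the centre of its underside.
- door_hinge (a point): On the door's hinge axis, at its outer face, 140 mm above the counter. Axes move with the door: x from its outer face inwards, y from the free edge to the hinge, z up; the door spans x 0 to 20 mm, y -240 to 0 mm.
- pull: The door's handle: vertical steel bar, 12 mm in diameter, 108 mm long, on two stand-offs. Origin at mid-bar, 200 mm above the counter, 42 mm out from the door's outer face (36 mm gap), 210 mm along the door from the hinge; bar top 54 mm and door top 70 mm above the origin. Axes as the door's. Pinch it from above.
- rack (a point): Centre of the floor of the white open-topped rack on the inside of the door, 85 mm above the counter; moves with the door, axes as the door's (x away from the door). Inside it is 82 mm along x and 147 mm along y; walls 4 mm thick rise 46 mm above its floor. The door's inner face lies 45 mm from this point towards -x and its top 185 mm above it.
- carton: Cardboard carton, fixed to the counter, 128 (x) by 170 (y) by 172 mm high, walls, floor and divider 4 mm thick. Origin at the centre of its underside. A divider 100 mm high at y = 0 makes two bays, each 79 mm wide (y) and 120 long (x), holding one bottle each; which bottle is in which bay varies.
- flap (a joint): The carton's single flap, 128 by 170 mm and 3 mm thick, hinged along the carton's far (+x) top edge: 0 lies flat over the carton, pi/2 upright, stop at 2.75 rad (folded right back outside). It starts half raised at 0.9 to 1.2 rad, stays where it is left and is pushed with about 0.5 N.
- flap_edge (a point): Middle of the flap's free edge, 128 mm from its hinge.
- flap_hinge (a point): Middle of the flap's hinge line, 172 mm above the counter.
- milk: Cream milk bottle with blue cap and blue band, loose, upright, 160 mm high: body 58 mm in diameter up to 90 mm, shoulder tapering to a neck and cap 36 mm in diameter from 114 mm to the top at 160 mm (grip there). About 0.3 to 0.55 kg. Origin at the centre of its underside (4 mm above the counter when in the carton).
- syrup: Bottle of the same shape with amber body, red cap and red band, in the other bay; stays there. Origin at the centre of its underside.
- mug: Blue mug, 80 mm in diameter, 90 mm high, on the counter; bystander. Origin under its centre.
- jar: Glass jar with wooden cap, 72 mm in diameter, 110 mm high, on the counter; bystander. Origin under its centre.

How it is judged:
By the outcome, as a careful person would: the job done as asked, in the order asked, and still so for the second after the job is handed in, with the robot touching nothing.
It also fails if it takes over 72 s, if anything falls off the work surface, if the arm or the gripper's body presses on something with over 40 N, if the wrist force passes 120 N, or if a joint passes its speed limit or range.

ROBOT

A 6-joint arm with a two-finger parallel gripper is mounted at the origin on the work surface. World frame = base frame: x ahead of the robot, y to its left, z up, the work surface at z = 0. Lengths are in mm, angles in rad, forces in N, time in s.
With the tool pointing down it reaches from about 400 to 925 mm from the base axis. Payload 12.5 kg.
Tool frame: the origin (TCP) lies at the very end of the fingers, on their centre line; the grasp point (between the pads) lies 19 mm behind it (env.grip_point_offset is the distance from the TCP to the grasp point, in mm); z points along the fingers, y is the direction in which the jaws open and shut (so a half turn about z gives the same grasp; the last joint's range is limited). The gripper opens to 95 mm and grips with 3 to 60 N. Pads are 20 mm wide; open, the fingers measure 119 mm over their backs; the gripper's body (75 mm by 180 mm) begins 59 mm behind the grasp point.
Start: joints at [-1.3, 0.491, 1.559, -0, 1.092, -0.106], TCP at [229.99, -581.164, 214.661] pointing down, gripper open.
Joint ranges: [-3.1, 3.1], [-0.84, 2.19], [0.05, 2.79], [-1.13, 4.28], [0.06, 2.93], [-2.69, 2.69]. Speed limits (rad/s): [2.22, 2.22, 2.79, 3.14, 3.14, 3.14].

INTERFACE

Orientations are given as [roll, pitch, yaw] about the fixed x, y, z axes, in that order (R = Rz(yaw) Ry(pitch) Rx(roll)).
In Python, from cell import env gives the robot as it stands.
- The arm moves only by the tool drive_tool, never from a script. Its argument "commands" is a list of rows, each an object of numbers: "dx", "dy", "dz": the shift along the world's x, y, z in mm; "yaw": the turn about the world's z in degrees. In form: [{"dx": .., "dy": .., "dz": .., "yaw": ..}, ...]. A call has 1 to 5 rows; each row shifts and turns the commanded pose from where the row before left it; what a row does not reach is not made up. A row lasts 1/12 s, in which the tool goes at most 41.7 mm and 7.16 degrees, less where a joint would pass 70% of its speed; a pose out of reach is approached as far as the arm can. A call with a gripper value outside its range is refused whole. "grip" is the opening, from 0 (shut) to 1 (fully open), set as the call begins (left out, the last holds). The fingers move at their own pace and stop on an object; the grip force is fixed at half the most. Time passes only in rows, so rows that do not move let the fingers close. It gives the time, the measured TCP pose, the force and the opening at its end, in the units of the state.
- env.state(): the state, without advancing time (a new reading comes with each control period).
- env.read_camera(name): name is "scene" or "side" or "wrist"; returns the picture (400x640x3 uint8, red, green, blue); there is no depth.
- env.calibration(name): a dict with "intrinsics" (3x3 intrinsics, pixels), "dist_coeffs" ([k1, k2, p1, p2, k3] as OpenCV has them; the pictures are not rectified), "rvec" (rotation vector, rad) and "tvec" (3), from world to camera coordinates, as OpenCV has them. Camera axes: x right, y down, z forward; pixel columns grow to the right and rows downward; lengths in mm; the calibration is good to about 2 mm. A picture is of the moment at which its call begins: read the wrist's pose just before it. calibration takes no time and is no camera call; for the wrist camera it gives the pose at the moment of the call.
- env.job_done(): hands the job in, once; it reports no verdict.
Trained networks look in the newest picture that a camera, given by its name, has taken for a name from the list of things; names that differ only in an ending like _2 or _b are one class to them, and where a whole thing is asked for, a point or a joint stands for the part that bears it (a point fixed in the world has none). Each returns a list of dicts, best first, with "conf" (0 to 1); they miss things now and then, are a little off and sometimes report something else, mostly with a low value. They report only what shows in the picture. A call takes as long as a camera call.
- env.trace(query, camera): "pixels" (400x640 bool, what is visible of it) and "pixel" ([column, row] in pixels, amid what is visible of it).
- env.place_of(query, camera): "pixel" ([column, row] in pixels: a listed point, or the origin of a listed thing).
The state is a dict: "t": time; "joints": joint angles; "qvel": joint speeds; "tau": joint torques, N m; "eef_pos": TCP position; "tcp_rot": TCP orientation; "ft_force": force on the tool from outside, world axes, zero at the start; "moment": the same for the moment, N m; "opening": opening from 0.0 (shut) to 1.0 (fully open).
Only numpy, scipy, OpenCV 4.12 (cv2) and the standard library are available. Lean on these libraries where they do the work, as an engineer would, in place of code of your own. Each camera call takes 0.05 s, during which the arm holds its last target.

## Working session

There is one attempt and no reset: what is moved stays moved. The work goes in short steps, Python scripts to look and compute and a tool call to move; the robot and the scene stay as the last step left them, time stands still between calls to the robot, and variables do not carry over. Pictures are saved under pics/ and viewed, and the job is handed in when it is done.

Besides the shell and the picture viewer there is one more tool, called after ">>>" as name(argument=value, ...), one argument or row to a line, values as JSON. drive_tool: Moves the arm, as the interface text tells. Its arguments: {"type":"object","properties":{"commands":{"type":"array"},"grip":{"type":"number"}},"required":["commands"]}

```bash
ls; mkdir -p pics
cat > h.py <<'E'
import numpy as np, cv2
from cell import env
def save(name,fn):
    im=env.read_camera(name); cv2.imwrite('pics/'+fn,im[:,:,::-1]); return im
def ray(cam,px,cal=None):
    c=cal or env.calibration(cam)
    K=np.array(c['intrinsics'],float);d=np.array(c['dist_coeffs'],float)
    R,_=cv2.Rodrigues(np.array(c['rvec'],float));t=np.array(c['tvec'],float).reshape(3)
    u=cv2.undistortPoints(np.array([[px]],float),K,d)[0,0]
    v=R.T@np.array([u[0],u[1],1]);o=-R.T@t
    return o,v/np.linalg.norm(v)
def atz(cam,px,z,cal=None):
    o,v=ray(cam,px,cal);return o+v*(z-o[2])/v[2]
def tri(rays):
    A=np.zeros((3,3));b=np.zeros(3)
    for o,v in rays:
        P=np.eye(3)-np.outer(v,v);A+=P;b+=P@o
    p=np.linalg.solve(A,b)
    return p,[round(float(np.linalg.norm((np.eye(3)-np.outer(v,v))@(p-o))),1) for o,v in rays]
def proj(cam,p,cal=None):
    c=cal or env.calibration(cam)
    return cv2.projectPoints(np.array(p,float).reshape(-1,1,3),np.array(c['rvec'],float),np.array(c['tvec'],float),np.array(c['intrinsics'],float),np.array(c['dist_coeffs'],float))[0].reshape(-1,2)
E
python3 - <<'E'
from h import *
np.set_printoptions(precision=1,suppress=True)
s=env.state();print(s['t'],s['eef_pos'],s['tcp_rot'],s['opening'])
for c in('scene','side'):
    save(c,c+'0.png'); o,v=ray(c,[320,200]);print(c,o,v)
for q in ['cooler','door_hinge','pull','rack','carton','flap_edge','flap_hinge','milk','syrup','mug','jar']:
    r={}
    for c in('scene','side'):
        L=env.place_of(q,c); r[c]=[(np.round(a['pixel'],1).tolist(),round(a['conf'],2)) for a in L[:2]]
    p=''
    if r['scene'] and r['side']:
        p=tri([ray(c,r[c][0][0]) for c in r])
    print(q,r,p)
print(env.state()['t'])
E
```

```text
pics
0.0 [ 229.9 -580.9  214.1] [-3.1 -0.   0.4] 1.001369087097015
scene [737.3 158.1 975. ] [-0.2 -0.2 -1. ]
side [ 422.9  337.5 1445.8] [ 0.2 -0.3 -0.9]
cooler {'scene': [], 'side': [([259.2, 245.0], 0.77), ([364.8, 172.6], 0.32)]} 
door_hinge {'scene': [([292.9, 104.5], 0.72)], 'side': [([268.6, 288.6], 0.81), ([259.2, 244.3], 0.74)]} (array([621.4, 205.5, 882.4]), [133.1, 133.1])
pull {'scene': [([358.6, 228.9], 0.57)], 'side': [([410.8, 135.4], 0.63), ([326.2, 232.6], 0.57)]} (array([562.7,  41.9, 698.2]), [135.4, 135.4])
rack {'scene': [], 'side': [([271.1, 251.5], 0.79)]} 
carton {'scene': [([300.2, 162.6], 0.86)], 'side': [([362.1, 172.2], 0.85)]} (array([ 572.4, -213.2,   17.7]), [4.2, 4.2])
flap_edge {'scene': [([291.5, 105.7], 0.6)], 'side': [([370.0, 133.0], 0.72)]} (array([ 571.8, -223.7,  285.1]), [1.3, 1.3])
flap_hinge {'scene': [([270.4, 135.6], 0.68)], 'side': [([351.3, 141.3], 0.94)]} (array([ 624.7, -237.7,  170.1]), [6.3, 6.3])
milk {'scene': [([292.9, 146.1], 0.46)], 'side': []} 
syrup {'scene': [([308.7, 172.5], 0.68)], 'side': [([353.0, 185.4], 0.51)]} (array([ 575. , -154.3,   59.9]), [3.2, 3.2])
mug {'scene': [([370.7, 182.7], 0.57)], 'side': [([384.1, 231.9], 0.79), ([373.6, 163.6], 0.4)]} (array([434.9, -70.7,   7.3]), [4.4, 4.4])
jar {'scene': [([295.1, 150.9], 0.32)], 'side': [([410.6, 135.4], 0.71)]} (array([ 516.7, -366.3,  -78.2]), [79.1, 79.1])
1.2
```

View pics/scene0.png

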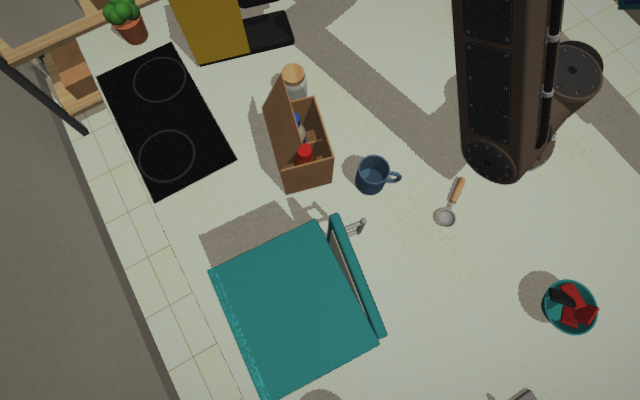

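View pics/side0.png

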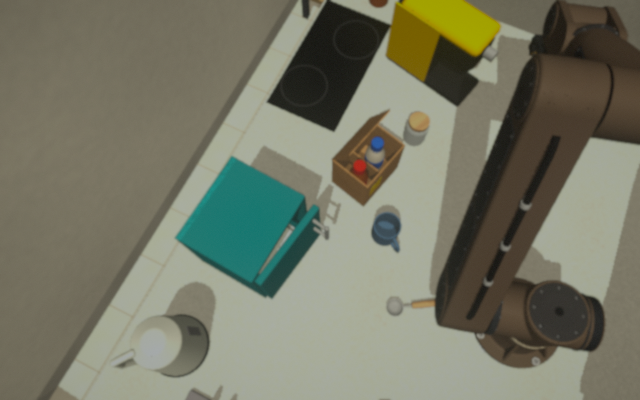

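Scene: cooler roof around (300,310), door free edge at (335,217), hinge at ~(383,333), handle ~(362,225); carton at (300,145), mug (373,175), jar behind flap (292,75). Side: milk's blue cap (376,145), red cap (360,166), handle ~(334,208). Zooming in on these for the corners.

Run:
```python
import cv2
a=cv2.imread('pics/scene0.png')[190:350,250:410];b=cv2.imread('pics/side0.png')[100:300,170:420]
cv2.imwrite('pics/z1.png',cv2.resize(a,(560,560),interpolation=2)) # x3.5
cv2.imwrite('pics/z2.png',cv2.resize(b,(750,600),interpolation=2)) # x3
```

```text
(no output)
```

View pics/z1.png

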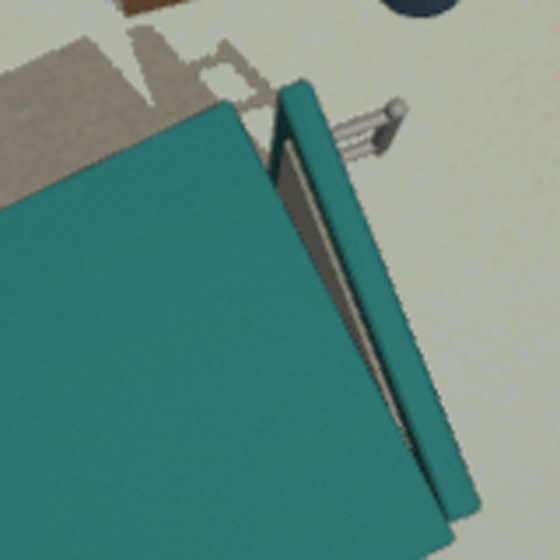

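View pics/z2.png

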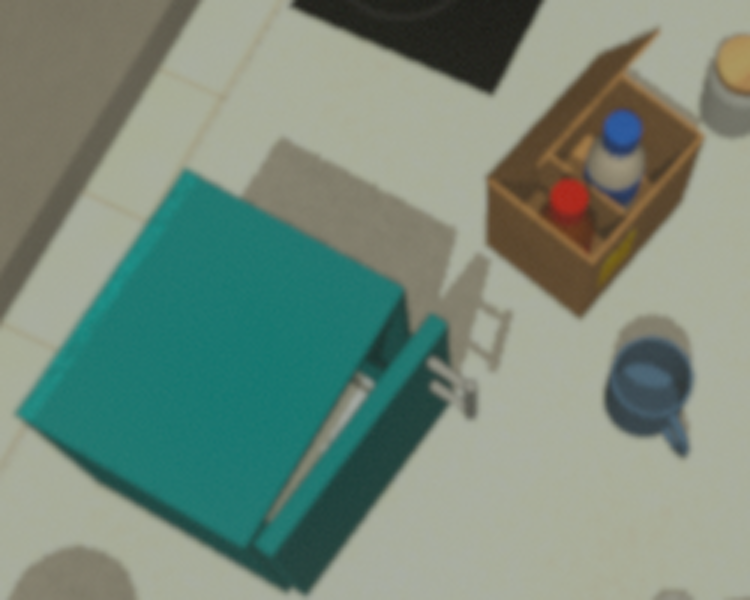

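Run:
```python
from h import *
np.set_printoptions(precision=1,suppress=True)
S=lambda x,y:(250+x/3.5-.5,190+y/3.5-.5)
D=lambda x,y:(170+x/3-.5,100+y/3-.5)
P={'free_out':(S(311,84),D(447,322),270),'hinge_out':(S(480,508),D(276,557),270),'hinge_in':(S(452,520),D(257,545),270),'free_in':(S(280,92),D(428,314),270),
'bartop':(S(398,104),D(465,372),254),'barbot':(S(381,153),D(470,413),146),'coolFR':(S(225,102),D(404,287),280),'coolFL':(S(453,536),D(246,547),280),
'redcap':((304.5,152),(360,166),164),'bluecap':((296,120),D(623,124),164),'mugc':((373,162),(387,221),90),'jar':((293,73),(420,121),110)}
for k,(a,b,z) in P.items(): print(k,atz('scene',a,z),atz('side',b,z),tri([ray('scene',a),ray('side',b)]))
# carton corners in side
for n,p in {'nearleft?':(581,262),'c2':(488,180),'c3':(703,135),'flaptip':(657,30),'c4':(623,75)}.items(): print(n,atz('side',D(*p),172))
for n,p in {'scene near':(332,157),'sc2':(286,177),'sc3':(318,99),'flapfree':(280,81)}.items(): print(n,atz('scene',p,172))
```

```text
free_out [605.  16. 270.] [605.5  12.4 270. ] (array([605.2,  15.1, 273.5]), [1.6, 1.6])
hinge_out [645.8 245.5 270. ] [641.  245.2 270. ] (array([643.7, 245.6, 259.9]), [1.4, 1.4])
hinge_in [660.9 243.2 270. ] [659.  243.4 270. ] (array([660.2, 243.4, 265.5]), [0.4, 0.4])
free_in [621.9  11.3 270. ] [622.9  13.1 270. ] (array([622.4,  12.6, 271.8]), [0.9, 0.9])
bartop [566.2  47.  254. ] [575.2  40.7 254. ] (array([572.1,  49.3, 281.1]), [1.9, 1.9])
barbot [566.9  51.8 146. ] [568.1  46.3 146. ] (array([567.9,  50.5, 154.3]), [2.4, 2.4])
coolFR [651.8   3.3 280. ] [649.6   3.4 280. ] (array([651. ,   1.7, 273.4]), [0.2, 0.2])
coolFL [665.6 248.4 280. ] [664.  249.3 280. ] (array([665. , 249. , 275.2]), [0.1, 0.1])
redcap [ 576.2 -170.7  164. ] [ 570.2 -175.3  164. ] (array([ 572.3, -180.7,  144.8]), [2.1, 2.1])
bluecap [ 552.4 -253.1  164. ] [ 558.4 -267.2  164. ] (array([ 555.9, -252.7,  179.2]), [6.6, 6.6])
mugc [426.9 -90.5  90. ] [438.9 -84.5  90. ] (array([438.3, -78.4, 120.8]), [3.3, 3.3])
jar [ 478.2 -407.1  110. ] [ 474.7 -408.8  110. ] (array([ 475. , -414.4,   99.4]), [0.3, 0.3])
nearleft? [ 535.8 -119.8  172. ]
c2 [ 647.6 -156.   172. ]
c3 [ 485.1 -285.7  172. ]
flaptip [ 568.6 -368.9  172. ]
c4 [ 578.5 -310.4  172. ]
scene near [ 529.8 -125.   172. ]
sc2 [ 644.  -135.3  172. ]
sc3 [ 480.7 -271.9  172. ]
flapfree [ 535.5 -362.6  172. ]
```

Run:
```python
from h import *
from scipy.spatial.transform import Rotation as R
s=env.state();print(s['joints'],s['tcp_rot']);M=R.from_euler('xyz',s['tcp_rot']).as_matrix();print(M.round(3))
print('jaw dir deg',np.degrees(np.arctan2(M[1,1],M[0,1])))
```

```text
[-1.29964913e+00  4.90898140e-01  1.55893774e+00  2.76877813e-05
  1.09170040e+00 -1.05602010e-01] [ 3.14153401e+00 -1.84924299e-05  3.76736447e-01]
[[ 0.93   0.368  0.   ]
 [ 0.368 -0.93  -0.   ]
 [ 0.     0.    -1.   ]]
jaw dir deg -68.4145916742748
```

>>> drive_tool(
  commands=[
    {"dx": 0, "dy": 0, "dz": 40, "yaw": 7},
    {"dx": 0, "dy": 0, "dz": 40, "yaw": 7},
  ],
)

```text
t: 1.37
eef_pos: [229.7, -580.4, 293.9]
tcp_rot: [-3.137, -0.002, 0.626]
ft_force: [-0.5, -1.1, 0.4]
opening: 1.001
```

Run:
```python
from h import *
from scipy.spatial.transform import Rotation as R
s=env.state();print(s['joints'],s['tcp_rot']);M=R.from_euler('xyz',s['tcp_rot']).as_matrix()
print('jaw dir deg',np.degrees(np.arctan2(M[1,1],M[0,1])))
```

```text
[-1.29967601e+00  4.27163993e-01  1.44987956e+00  5.35841589e-05
  1.26921943e+00 -3.55194064e-01] [-3.13723162e+00 -1.67210697e-03  6.26294699e-01]
jaw dir deg -54.115539222933606
```

>>> drive_tool(
  commands=[
    {"dx": 16, "dy": 31, "dz": 3, "yaw": 7},
    {"dx": 16, "dy": 32, "dz": 3, "yaw": 7},
    {"dx": 16, "dy": 32, "dz": 0, "yaw": 7},
    {"dx": 16, "dy": 32, "dz": 0, "yaw": 7},
    {"dx": 16, "dy": 32, "dz": 0, "yaw": 7},
  ],
)

```text
t: 1.78
eef_pos: [310.3, -420.6, 300.8]
tcp_rot: [3.141, 0.0, 1.238]
ft_force: [0.7, -0.2, -0.1]
opening: 1.0
```

>>> drive_tool(
  commands=[
    {"dx": 16, "dy": 31, "dz": 0, "yaw": 7},
    {"dx": 16, "dy": 32, "dz": 0, "yaw": 7},
    {"dx": 16, "dy": 32, "dz": 0, "yaw": 7},
    {"dx": 16, "dy": 32, "dz": 0, "yaw": 7},
    {"dx": 16, "dy": 32, "dz": 0, "yaw": 7},
  ],
)

```text
t: 2.2
eef_pos: [390.4, -261.5, 300.9]
tcp_rot: [3.141, 0.0, 1.849]
ft_force: [0.8, -0.4, 0.9]
opening: 1.0
```

>>> drive_tool(
  commands=[
    {"dx": 16, "dy": 31, "dz": 0, "yaw": 7},
    {"dx": 16, "dy": 31, "dz": 0, "yaw": 7},
    {"dx": 16, "dy": 31, "dz": 0, "yaw": 7},
    {"dx": 16, "dy": 31, "dz": 0, "yaw": 7},
    {"dx": 16, "dy": 31, "dz": 0, "yaw": 7},
  ],
)

```text
t: 2.62
eef_pos: [470.5, -106.5, 300.9]
tcp_rot: [3.141, 0.001, 2.46]
ft_force: [0.9, -1.1, 0.1]
opening: 1.001
```

>>> drive_tool(
  commands=[
    {"dx": 16, "dy": 30, "dz": 0, "yaw": 7},
    {"dx": 16, "dy": 30, "dz": 0, "yaw": 7},
    {"dx": 12, "dy": 20, "dz": 0, "yaw": 7},
    {"dx": 5, "dy": 10, "dz": 0, "yaw": 7},
    {"dx": 0, "dy": 0, "dz": 0, "yaw": 2},
  ],
)

```text
t: 3.03
eef_pos: [519.8, -16.0, 300.5]
tcp_rot: [3.141, 0.0, 2.987]
ft_force: [-0.3, -0.7, -0.0]
opening: 1.001
```

Run:
```python
from h import *
s=env.state();print(s['t'],s['eef_pos'],s['tcp_rot'],s['joints'])
save('wrist','w1.png');print(proj('wrist',[[567.5,47,254],[567.5,47,146]]))
for c in('wrist','scene'):
  env.read_camera(c); L=env.place_of('pull',c);print(c,[(a['pixel'],a['conf'],atz(c,a['pixel'],200)) for a in L])
```

```text
3.0333 [519.80320233 -16.04993684 300.51733742] [3.14118299e+00 7.91820230e-05 2.98706266e+00] [-1.58143158e-01  2.57999241e-01  1.69066878e+00  4.41078042e-04
  1.19284696e+00 -1.57457226e+00]
[[403.37735481 258.06749735]
 [378.04380658 216.13149548]]
wrist [([392.1, 237.7], 0.86, array([573.06271934,  48.74025261, 200.        ]))]
scene [([360.3, 224.5], 0.51, array([564.70877011,  45.16529752, 200.        ]))]
```

View pics/w1.png

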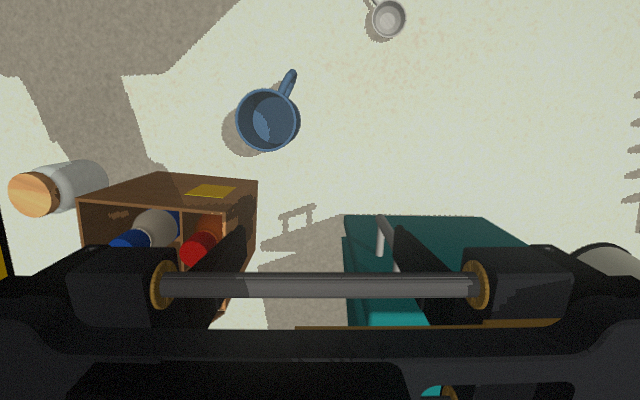

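Wrist view: handle bar around (380,237), partly behind the right finger, agreeing with the projected (378,216)–(403,258). Use bar at (568,47).

>>> drive_tool(
  commands=[
    {"dx": 16, "dy": 21, "dz": 0},
    {"dx": 16, "dy": 21, "dz": 0},
    {"dx": 16, "dy": 21, "dz": 0},
    {"dx": 0, "dy": 0, "dz": 0},
    {"dx": 0, "dy": 0, "dz": 0},
  ],
)

```text
invalid input
```

Run:
```python
from h import *
s=env.state();print(s['t'],s['eef_pos'],s['tcp_rot'],s['joints'])
save('wrist','w2.png');save('scene','s2.png');save('side','d2.png');print(proj('wrist',[[568,47,254],[568,47,146]]))
L=env.place_of('pull','wrist');print([(a['pixel'],a['conf'],atz('wrist',a['pixel'],200)) for a in L])
a=cv2.imread('pics/scene0.png')[130:330,250:450];cv2.imwrite('pics/z3.png',np.hstack([cv2.resize(cv2.imread('pics/s2.png')[150:290,280:420],(400,400),interpolation=2),cv2.resize(cv2.imread('pics/w2.png')[150:350,300:500],(400,400),interpolation=2)]))
```

```text
3.2833 [518.86472323 -18.45580213 300.74780879] [3.14152641e+00 1.62728259e-04 2.97524562e+00] [-1.62860361e-01  2.56455139e-01  1.69221293e+00  7.06628383e-05
  1.19276163e+00 -1.56733573e+00]
[[405.79482893 257.92928196]
 [379.76524823 216.0447388 ]]
[([397.3, 233.6], 0.73, array([569.51264502,  53.92021463, 200.        ]))]
```

View pics/z3.png

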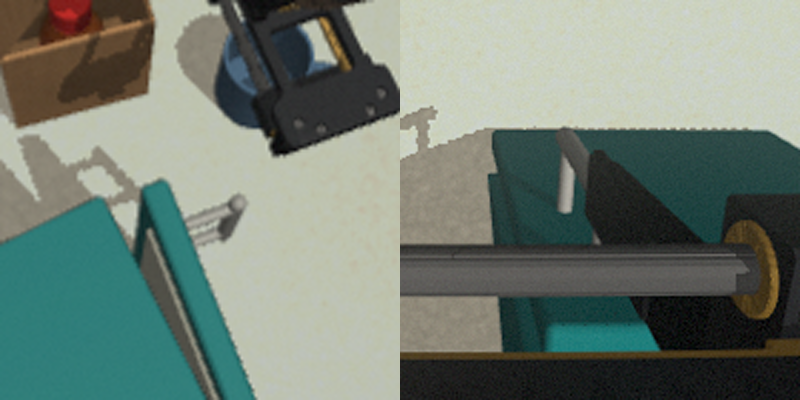

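View pics/w2.png

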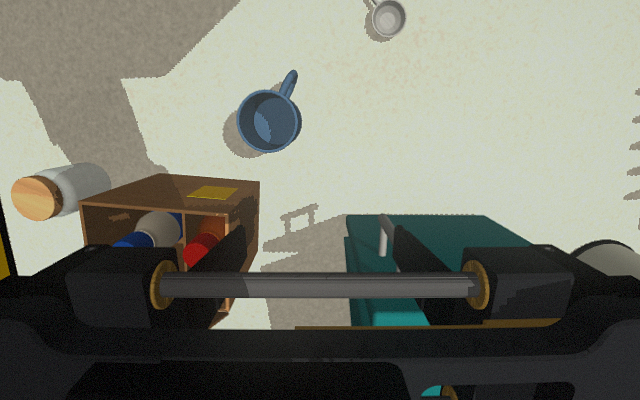

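The bar starts at (381,215) and runs behind the finger, as projected; the light vertical piece is a stand-off. All keys are needed per row.

>>> drive_tool(
  commands=[
    {"dx": 17, "dy": 22, "dz": 0, "yaw": 0},
    {"dx": 16, "dy": 22, "dz": 0, "yaw": 0},
    {"dx": 16, "dy": 22, "dz": 0, "yaw": 0},
    {"dx": 0, "dy": 0, "dz": 0, "yaw": 0},
  ],
)

```text
t: 3.82
eef_pos: [569.8, 50.3, 300.3]
tcp_rot: [3.141, 0.0, 2.978]
ft_force: [0.8, -0.2, 0.2]
opening: 0.999
```

Run:
```python
from h import *
s=env.state();print(s['t'],s['eef_pos'],s['tcp_rot'],s['joints'])
save('scene','s3.png');save('wrist','w3.png')
cv2.imwrite('pics/z4.png',np.hstack([cv2.resize(cv2.imread('pics/s3.png')[150:290,280:420],(400,400),interpolation=2),cv2.resize(cv2.imread('pics/w3.png')[150:350,220:420],(400,400),interpolation=2)]))
```

```text
3.8167 [569.79234668  50.28003951 300.31453581] [3.14068109e+00 4.02623335e-04 2.97820836e+00] [-2.78562543e-02  3.38847755e-01  1.57263813e+00  9.00730383e-04
  1.22958480e+00 -1.43556966e+00]
```

View pics/z4.png

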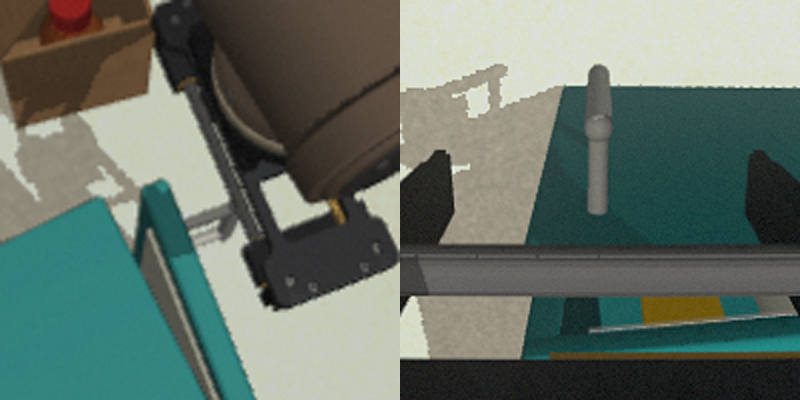

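Run:
```python
from h import *
print(env.state()['eef_pos'],atz('wrist',(319,213),254),atz('wrist',(319,188),146), proj('wrist',[env.state()['eef_pos']]))
```

```text
[567.9926932   48.12808942 300.255856  ] [565.3696362   48.24597873 254.        ] [570.48231668  47.31459934 146.        ] [[319.43317127 239.45340898]]
```

>>> drive_tool(
  commands=[
    {"dx": 0, "dy": 0, "dz": -30, "yaw": 0},
    {"dx": 0, "dy": 0, "dz": -30, "yaw": 0},
    {"dx": 0, "dy": 0, "dz": -28, "yaw": 0},
    {"dx": 0, "dy": 0, "dz": 0, "yaw": 0},
  ],
)

```text
t: 4.25
eef_pos: [565.5, 46.9, 208.4]
tcp_rot: [-3.141, -0.007, 2.976]
ft_force: [0.2, -0.4, -1.3]
opening: 0.999
```

>>> drive_tool(
  commands=[
    {"dx": 0, "dy": 0, "dz": 0, "yaw": 0},
    {"dx": 0, "dy": 0, "dz": 0, "yaw": 0},
    {"dx": 0, "dy": 0, "dz": 0, "yaw": 0},
    {"dx": 0, "dy": 0, "dz": 0, "yaw": 0},
    {"dx": 0, "dy": 0, "dz": 0, "yaw": 0},
  ],
  grip=0,
)

```text
t: 4.67
eef_pos: [568.3, 47.8, 213.9]
tcp_rot: [3.141, 0.002, 2.977]
ft_force: [-0.5, 0.2, -0.2]
opening: 0.707
```

>>> drive_tool(
  commands=[
    {"dx": 0, "dy": 0, "dz": 0, "yaw": 0},
    {"dx": 0, "dy": 0, "dz": 0, "yaw": 0},
    {"dx": 0, "dy": 0, "dz": 0, "yaw": 0},
  ],
)

```text
t: 4.92
eef_pos: [568.0, 47.9, 212.8]
tcp_rot: [3.141, 0.0, 2.977]
ft_force: [0.4, -0.2, 0.5]
opening: 0.497
```

>>> drive_tool(
  commands=[
    {"dx": 0, "dy": 0, "dz": 0, "yaw": 0},
    {"dx": 0, "dy": 0, "dz": 0, "yaw": 0},
    {"dx": 0, "dy": 0, "dz": 0, "yaw": 0},
    {"dx": 0, "dy": 0, "dz": 0, "yaw": 0},
    {"dx": 0, "dy": 0, "dz": 0, "yaw": 0},
  ],
)

```text
t: 5.33
eef_pos: [568.0, 47.9, 212.6]
tcp_rot: [3.142, -0.0, 2.977]
ft_force: [-0.4, 0.6, 0.6]
opening: 0.145
```

>>> drive_tool(
  commands=[
    {"dx": 0, "dy": 0, "dz": 0, "yaw": 0},
    {"dx": 0, "dy": 0, "dz": 0, "yaw": 0},
  ],
)

```text
t: 5.5
eef_pos: [568.3, 48.6, 212.6]
tcp_rot: [3.14, 0.0, 2.977]
ft_force: [1.8, 6.0, -1.2]
opening: 0.118
```

Run:
```python
import numpy as np
H=np.array([644,246.])
B=np.array([568,47.9]);d=B-H;r=np.hypot(*d);a=np.arctan2(d[1],d[0]);print(r,np.degrees(a), np.hypot(210,42))
p=B
for k in range(1,19):
    b=a-np.radians(5.5*k);q=H+r*np.array([np.cos(b),np.sin(b)])
    print(k,(q-B).round(0),(q-p).round(1),np.hypot(*q).round());p=q
```

```text
212.1782505347803 -110.98904237093166 214.15881957089695
1 [-19.   8.] [-18.6   8.2] 552.0
2 [-36.  18.] [-17.8   9.9] 536.0
3 [-53.  30.] [-16.7  11.6] 521.0
4 [-69.  43.] [-15.5  13.2] 508.0
5 [-83.  57.] [-14.2  14.6] 496.0
6 [-96.  73.] [-12.7  15.9] 488.0
7 [-107.   90.] [-11.2  17. ] 481.0
8 [-116.  108.] [-9.5 18. ] 478.0
9 [-124.  127.] [-7.7 18.8] 477.0
10 [-130.  147.] [-5.9 19.5] 479.0
11 [-134.  167.] [-4. 20.] 484.0
12 [-136.  187.] [-2.  20.3] 492.0
13 [-136.  207.] [-0.1 20.4] 502.0
14 [-134.  228.] [ 1.9 20.3] 514.0
15 [-130.  248.] [ 3.8 20. ] 528.0
16 [-125.  267.] [ 5.7 19.5] 544.0
17 [-117.  286.] [ 7.5 18.9] 561.0
18 [-108.  304.] [ 9.3 18.1] 579.0
```

>>> drive_tool(
  commands=[
    {"dx": -18.6, "dy": 8.2, "dz": 0, "yaw": -5.5},
    {"dx": -17.8, "dy": 9.9, "dz": 0, "yaw": -5.5},
    {"dx": -16.7, "dy": 11.6, "dz": 0, "yaw": -5.5},
    {"dx": -15.5, "dy": 13.2, "dz": 0, "yaw": -5.5},
  ],
)

```text
t: 5.83
eef_pos: [499.2, 91.2, 212.6]
tcp_rot: [3.14, 0.001, 2.588]
ft_force: [7.7, 6.6, -6.8]
opening: 0.122
```

>>> drive_tool(
  commands=[
    {"dx": 0, "dy": 0, "dz": 0, "yaw": 0},
  ],
)

```text
t: 5.92
eef_pos: [497.6, 92.8, 212.6]
tcp_rot: [3.14, -0.001, 2.588]
ft_force: [1.9, 4.3, -5.5]
opening: 0.122
```

>>> drive_tool(
  commands=[
    {"dx": -14.2, "dy": 14.6, "dz": 0, "yaw": -5.5},
    {"dx": -12.7, "dy": 15.9, "dz": 0, "yaw": -5.5},
    {"dx": -11.2, "dy": 17, "dz": 0, "yaw": -5.5},
    {"dx": -9.5, "dy": 18, "dz": 0, "yaw": -5.5},
  ],
)

```text
t: 6.25
eef_pos: [451.0, 156.5, 212.6]
tcp_rot: [-3.141, 0.0, 2.204]
ft_force: [5.9, 0.2, -6.4]
opening: 0.12
```

>>> drive_tool(
  commands=[
    {"dx": -7.7, "dy": 18.8, "dz": 0, "yaw": -5.5},
    {"dx": -5.9, "dy": 19.5, "dz": 0, "yaw": -5.5},
    {"dx": -4, "dy": 20, "dz": 0, "yaw": -5.5},
    {"dx": -2, "dy": 20.3, "dz": 0, "yaw": -5.5},
    {"dx": 0, "dy": 0, "dz": 0, "yaw": 0},
  ],
)

```text
t: 6.67
eef_pos: [430.5, 237.2, 212.6]
tcp_rot: [-3.139, -0.001, 1.82]
ft_force: [-8.0, 0.6, 6.1]
opening: 0.125
```

>>> drive_tool(
  commands=[
    {"dx": 0, "dy": 20.4, "dz": 0, "yaw": -5.5},
    {"dx": 2, "dy": 20.3, "dz": 0, "yaw": -5.5},
    {"dx": 4, "dy": 20, "dz": 0, "yaw": -5.5},
    {"dx": 6, "dy": 19.5, "dz": 0, "yaw": -5.5},
    {"dx": 0, "dy": 0, "dz": 0, "yaw": 0},
  ],
)

```text
t: 7.08
eef_pos: [441.9, 318.3, 212.6]
tcp_rot: [-3.136, -0.001, 1.436]
ft_force: [-17.5, 6.7, 10.4]
opening: 0.121
```

>>> drive_tool(
  commands=[
    {"dx": 7, "dy": 19, "dz": 0, "yaw": -5.5},
    {"dx": 0, "dy": 0, "dz": 0, "yaw": 0},
  ],
)

```text
t: 7.25
eef_pos: [449.3, 336.9, 212.6]
tcp_rot: [-3.137, -0.001, 1.34]
ft_force: [-15.5, 8.7, 7.4]
opening: 0.123
```

Run:
```python
from h import *
save('scene','s4.png');save('side','d4.png')
cv2.imwrite('pics/z5.png',np.hstack([cv2.imread('pics/s4.png')[50:400,150:550],cv2.imread('pics/d4.png')[50:400,100:500]]))
```

```text
(no output)
```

View pics/z5.png

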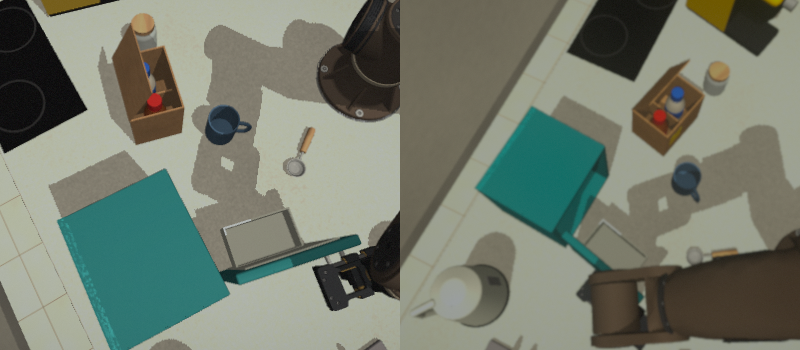

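Scene: door swung wide, rack at (262,238) in the crop, fully open view; carton and mug unchanged. Release the handle.

>>> drive_tool(
  commands=[
    {"dx": 0, "dy": 0, "dz": 0, "yaw": 0},
    {"dx": 0, "dy": 0, "dz": 0, "yaw": 0},
    {"dx": 0, "dy": 0, "dz": 0, "yaw": 0},
    {"dx": 0, "dy": 0, "dz": 0, "yaw": 0},
    {"dx": 0, "dy": 0, "dz": 0, "yaw": 0},
  ],
  grip=0.6,
)

```text
t: 7.77
eef_pos: [451.4, 333.8, 212.7]
tcp_rot: [3.141, 0.0, 1.345]
ft_force: [0.4, 0.3, 0.4]
opening: 0.416
```

>>> drive_tool(
  commands=[
    {"dx": 0, "dy": 0, "dz": 25, "yaw": 0},
    {"dx": 0, "dy": 0, "dz": 35, "yaw": 0},
    {"dx": 0, "dy": 0, "dz": 35, "yaw": 0},
    {"dx": 0, "dy": 0, "dz": 35, "yaw": 0},
    {"dx": 0, "dy": 0, "dz": 10, "yaw": 0},
  ],
)

```text
t: 8.18
eef_pos: [452.2, 334.4, 358.0]
tcp_rot: [3.136, -0.005, 1.345]
ft_force: [-0.9, -1.2, 1.0]
opening: 0.601
```

Run:
```python
from h import *
np.set_printoptions(precision=1,suppress=True)
s=env.state();print(s['t'],s['eef_pos'],s['joints'])
for c in('scene','side'): save(c,c+'5.png')
for q in ['door_hinge','pull','rack','carton','flap_edge','flap_hinge','milk','syrup']:
    r={}
    for c in('scene','side'):
        L=env.place_of(q,c); r[c]=[(np.round(a['pixel'],1).tolist(),round(a['conf'],2)) for a in L[:2]]
    p=''
    if r['scene'] and r['side']:
        p=tri([ray(c,r[c][0][0]) for c in r])
    print(q,r,p)
for n,(x0,y0) in {'scene':(330,200),'side':(240,230)}.items():
  cv2.imwrite(f'pics/z6{n}.png',cv2.resize(cv2.imread(f'pics/{n}5.png')[y0:y0+150,x0:x0+200],None,fx=4,fy=4,interpolation=2))
```

```text
8.1833 [452.2 334.4 358. ] [ 0.5  0.3  1.5 -0.   1.3  0.7]
door_hinge {'scene': [([375.6, 332.0], 0.63), ([306.9, 173.5], 0.33)], 'side': [([266.6, 290.3], 0.64)]} (array([646. , 243.1, 150.4]), [1.7, 1.7])
pull {'scene': [([491.0, 322.9], 0.81), ([291.7, 104.2], 0.32)], 'side': []} 
rack {'scene': [([404.9, 287.9], 0.73)], 'side': [([312.7, 302.0], 0.66)]} (array([529.1, 207.5,  75.6]), [2.0, 2.0])
carton {'scene': [([300.0, 159.8], 0.73)], 'side': [([362.6, 172.4], 0.63)]} (array([ 570.2, -214.7,   23.6]), [0.8, 0.8])
flap_edge {'scene': [([292.3, 103.5], 0.63)], 'side': [([372.7, 132.8], 0.72)]} (array([ 566.4, -230.3,  279.5]), [1.5, 1.5])
flap_hinge {'scene': [([273.0, 137.7], 0.65)], 'side': [([350.1, 138.0], 0.82)]} (array([ 626.4, -225.9,  195.3]), [1.4, 1.4])
milk {'scene': [([294.1, 145.6], 0.72)], 'side': [([373.6, 164.4], 0.91)]} (array([ 554.9, -276.6,  -23. ]), [2.1, 2.1])
syrup {'scene': [([306.4, 173.6], 0.7)], 'side': [([359.0, 187.6], 0.83)]} (array([ 565.1, -188.8,  -36.2]), [2.3, 2.3])
```

View pics/z6scene.png

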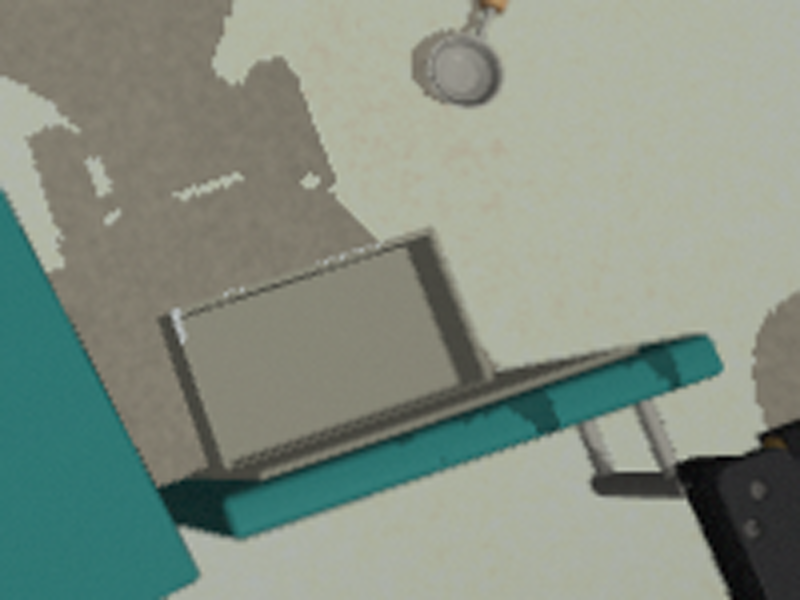

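View pics/z6side.png

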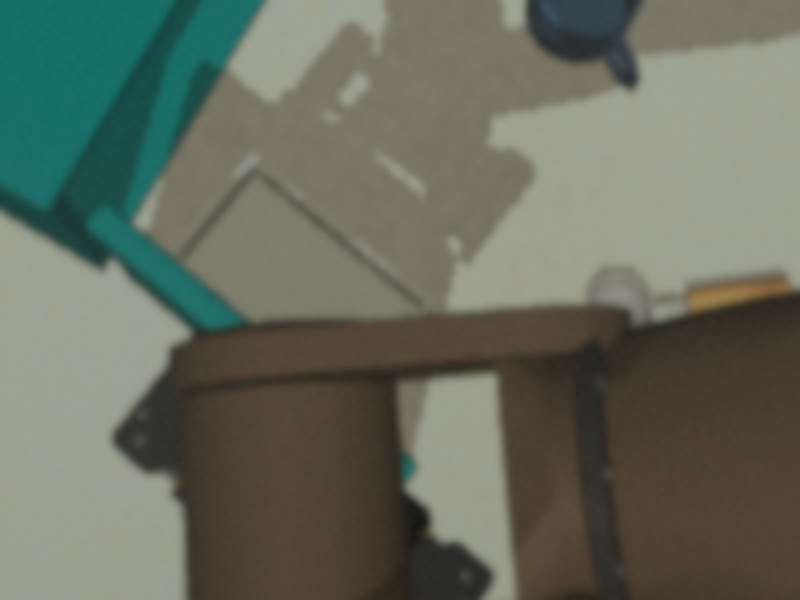

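Run:
```python
from h import *
np.set_printoptions(precision=1,suppress=True)
S=lambda x,y:(330+x/4-.5,200+y/4-.5);D=lambda x,y:(240+x/4-.5,230+y/4-.5)
A=atz('scene',S(163,317),131);B=atz('scene',S(433,231),131);print('rim',A,B,np.linalg.norm(A-B))
d=(B-A)/np.linalg.norm(B-A);ang=np.degrees(np.arctan2(d[1],d[0]));print('u ang',ang)
n=np.array([-d[1],d[0],0]); # left of u; toward door?
m=(A+B)/2;print('rack c cand',m+45*n,m-45*n)
C=atz('side',D(252,165),131);E=atz('side',D(428,300),131);print('side rim',C,E)
F=atz('scene',S(722,350),270);G=atz('scene',S(235,538),270);print('door outer/inner free, hinge',F,atz('scene',S(705,335),270),G)
u=F-G;print(np.degrees(np.arctan2(u[1],u[0])),np.linalg.norm(u))
# flat floor net at z85
print(atz('scene',[404.9,287.9],85),atz('side',[312.7,302.0],85))
H=np.array([644.5,245.5])
for a in(ang,169,170,172,174):
    r=np.radians(a);uu=np.array([np.cos(r),np.sin(r)]);nn=np.array([uu[1],-uu[0]]) # inward
    print(a,'rack at mid',H+120*uu+65*nn*1,H+120*uu-65*nn, 'bar',H+210*uu-42*nn)
# carton fits
print([atz('scene',p,172) for p in ([332.5,157.5],[286,178])])
```

```text
rim [595.2 148.4 131. ] [440.8 184.9 131. ] 158.6485081793132
u ang 166.71240014628887
rack c cand [507.7 122.8 131. ] [528.4 210.4 131. ]
side rim [586.5 153.2 131. ] [443.4 181.9 131. ]
door outer/inner free, hinge [407.2 291.9 270. ] [409.8 282.6 270. ] [642.7 246.1 270. ]
168.97939410058186 239.96213839928703
[530.4 205.2  85. ] [529.2 210.3  85. ]
166.71240014628887 rack at mid [542.7 336.3] [512.8 209.8] bar [430.5 252.9]
169 rack at mid [539.1 332.2] [514.3 204.6] bar [430.3 244.3]
170 rack at mid [537.6 330.4] [515.  202.3] bar [430.4 240.6]
172 rack at mid [534.7 326.6] [516.6 197.8] bar [430.7 233.1]
174 rack at mid [532.  322.7] [518.4 193.4] bar [431.3 225.7]
[array([ 529.5, -123.4,  172. ]), array([ 645.1, -133.2,  172. ])]
```

>>> drive_tool(
  commands=[
    {"dx": 5, "dy": -36, "dz": 0, "yaw": -1},
    {"dx": 5, "dy": -39, "dz": 0, "yaw": -1},
    {"dx": 5, "dy": -39, "dz": 0, "yaw": -1},
    {"dx": 5, "dy": -39, "dz": 0, "yaw": -1},
    {"dx": 5, "dy": -39, "dz": 0, "yaw": -1},
  ],
  grip=0,
)

```text
t: 9.5
eef_pos: [476.0, 140.4, 352.8]
tcp_rot: [3.141, -0.0, 1.258]
ft_force: [-0.2, -0.3, -0.5]
opening: 0.308
```

>>> drive_tool(
  commands=[
    {"dx": 5, "dy": -39, "dz": 0, "yaw": 0},
    {"dx": 5, "dy": -39, "dz": 0, "yaw": 0},
    {"dx": 5, "dy": -39, "dz": 0, "yaw": 0},
    {"dx": 5, "dy": -39, "dz": 0, "yaw": 0},
    {"dx": 5, "dy": -39, "dz": 0, "yaw": 0},
  ],
)

```text
t: 9.92
eef_pos: [501.0, -54.9, 352.9]
tcp_rot: [3.141, -0.0, 1.258]
ft_force: [1.6, 1.6, -0.5]
opening: 0.012
```

>>> drive_tool(
  commands=[
    {"dx": 5, "dy": -39, "dz": 0, "yaw": 0},
    {"dx": 5, "dy": -39, "dz": 0, "yaw": 0},
    {"dx": 4, "dy": -39, "dz": 0, "yaw": 0},
    {"dx": 4, "dy": -39, "dz": 0, "yaw": 0},
    {"dx": 0, "dy": 0, "dz": 0, "yaw": 0},
  ],
)

```text
t: 10.33
eef_pos: [519.4, -214.6, 351.9]
tcp_rot: [-3.141, 0.001, 1.254]
ft_force: [0.1, -0.7, -0.9]
opening: 0.002
```

Run:
```python
from h import *
np.set_printoptions(precision=1,suppress=True)
s=env.state();print(s['t'],s['eef_pos'],s['joints'],s['opening'])
for c in('side','wrist'): save(c,c+'6.png')
for q in ['flap_edge','flap_hinge','carton','milk']:
    r={}
    for c in('side','wrist'):
        L=env.place_of(q,c); r[c]=[(np.round(a['pixel'],1).tolist(),round(a['conf'],2)) for a in L[:2]]
    p=''
    if r['wrist'] and r['side']: p=tri([ray(c,r[c][0][0]) for c in r])
    print(q,r,p)
b=cv2.imread('pics/side6.png')[80:280,270:520]
cv2.imwrite('pics/z7.png',cv2.resize(b,(750,600),interpolation=2))
```

```text
10.3333 [ 519.4 -214.6  351.9] [-0.5  0.3  1.5 -0.   1.3 -0.2] 0.001969328056877317
flap_edge {'side': [([370.0, 132.6], 0.57), ([352.1, 139.7], 0.48)], 'wrist': [([383.2, 205.5], 0.92)]} (array([ 571.7, -217.7,  297.1]), [1.2, 1.2])
flap_hinge {'side': [([349.6, 139.3], 0.93), ([265.2, 293.3], 0.64)], 'wrist': [([408.8, 174.4], 0.95)]} (array([ 629.3, -231.7,  176.4]), [0.0, 0.0])
carton {'side': [([366.4, 169.3], 0.89)], 'wrist': [([345.0, 158.6], 0.68), ([408.5, 176.6], 0.62)]} (array([ 560.5, -202.8,   90.2]), [3.3, 3.3])
milk {'side': [], 'wrist': [([347.1, 180.3], 0.98)]}
```

View pics/z7.png

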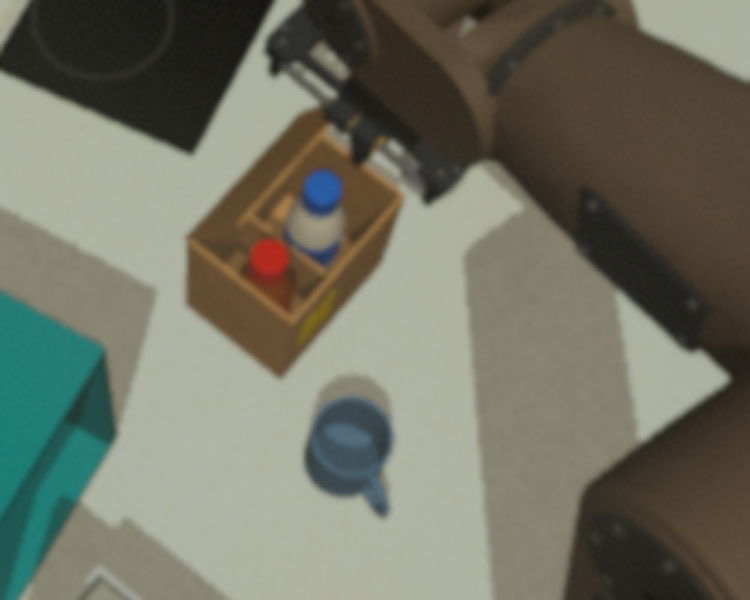

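View pics/wrist6.png

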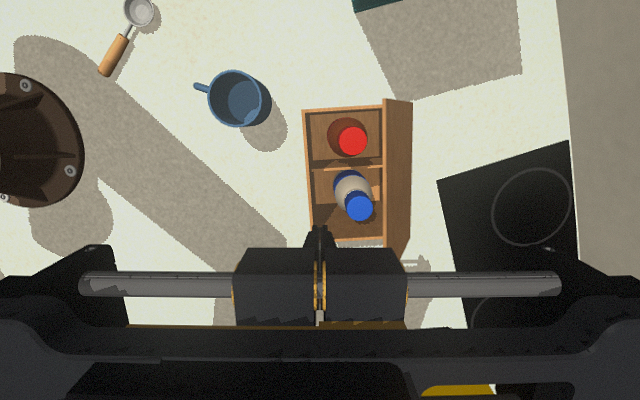

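Run:
```python
from h import *
np.set_printoptions(precision=1,suppress=True)
f=lambda p,z:atz('wrist',p,z)
print(env.state()['eef_pos'])
a,b=f((302.5,110),172),f((315,232),172);print('near rim',a,b,np.degrees(np.arctan2(*(a-b)[1::-1])),np.linalg.norm(a-b))
c,d=f((383,100),282),f((388,238),282);print('flap edge',c,d,np.degrees(np.arctan2(*(c-d)[1::-1])))
print('caps milk',f((359,207),164),'syrup',f((352,141),164))
s=lambda p,z:atz('side',p,z)
Z=lambda x,y:(270+x/3-.5,80+y/3-.5)
print('side caps',s(Z(322,192),164),s(Z(269,260),164))
print('side rims',s(Z(293,322),172),s(Z(188,238),172),s(Z(402,196),172))
```

```text
[ 519.3 -208.2  352.9]
near rim [ 528.6 -119.6  172. ] [ 494.7 -270.5  172. ] 77.33165734207428 154.69324187426037
flap edge [ 597.4 -137.2  282. ] [ 571.6 -254.7  282. ] 77.63148470024136
caps milk [ 559.7 -257.9  164. ] syrup [ 574.8 -172.9  164. ]
side caps [ 555.9 -259.1  164. ] [ 572.1 -173.8  164. ]
side rims [ 525.9 -124.5  172. ] [ 648.5 -157.8  172. ] [ 485.5 -284.4  172. ]
```

>>> drive_tool(
  commands=[
    {"dx": 0, "dy": 0, "dz": -38, "yaw": 0},
    {"dx": 0, "dy": 0, "dz": -38, "yaw": 0},
    {"dx": 0, "dy": 0, "dz": -37, "yaw": 0},
    {"dx": 0, "dy": 0, "dz": 0, "yaw": 0},
  ],
)

```text
t: 11.17
eef_pos: [516.9, -207.4, 234.0]
tcp_rot: [-3.132, -0.002, 1.259]
ft_force: [0.0, -0.0, -0.9]
opening: 0.008
```

>>> drive_tool(
  commands=[
    {"dx": 20, "dy": -5, "dz": 0, "yaw": 0},
    {"dx": 20, "dy": -5, "dz": 0, "yaw": 0},
    {"dx": 20, "dy": -5, "dz": 0, "yaw": 0},
    {"dx": 20, "dy": -5, "dz": 0, "yaw": 0},
    {"dx": 20, "dy": -5, "dz": 0, "yaw": 0},
  ],
)

```text
t: 11.58
eef_pos: [620.6, -234.1, 242.2]
tcp_rot: [3.14, 0.0, 1.259]
ft_force: [-0.7, -0.3, -0.6]
opening: 0.005
```

>>> drive_tool(
  commands=[
    {"dx": 20, "dy": -5, "dz": 0, "yaw": 0},
    {"dx": 20, "dy": -5, "dz": -3, "yaw": 0},
    {"dx": 15, "dy": -4, "dz": -8, "yaw": 0},
    {"dx": 15, "dy": -4, "dz": -10, "yaw": 0},
    {"dx": 0, "dy": 0, "dz": 0, "yaw": 0},
  ],
)

```text
t: 12.0
eef_pos: [690.8, -252.0, 218.3]
tcp_rot: [-3.141, -0.0, 1.259]
ft_force: [0.2, -0.5, 0.7]
opening: 0.003
```

Run:
```python
from h import *
np.set_printoptions(precision=1,suppress=True)
s=env.state();print(s['t'],s['eef_pos'],s['ft_force'])
for c in('side','scene'): save(c,c+'7.png')
for q in ['flap_edge']:
    for c in('side','scene'):
        print(c,[(a['pixel'],a['conf']) for a in env.place_of(q,c)[:2]])
b=cv2.imread('pics/side7.png')[60:210,300:500];c=cv2.imread('pics/scene7.png')[50:200,200:400]
cv2.imwrite('pics/z8.png',np.hstack([cv2.resize(x,(400,300),interpolation=2) for x in(b,c)]))
```

```text
12.0 [ 690.8 -252.   218.3] [ 0.2 -0.5  0.7]
side [([323.5, 104.0], 0.82)]
scene [([219.2, 135.8], 0.95)]
```

View pics/z8.png

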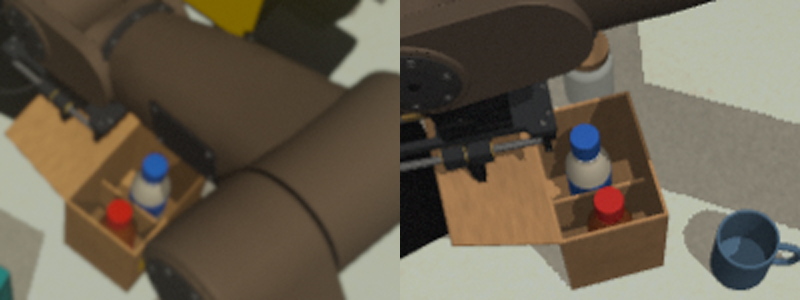

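Flap is folded back (edge at (219,136) in scene), about 2.58 rad; push on to the stop.

>>> drive_tool(
  commands=[
    {"dx": 10, "dy": -3, "dz": -4, "yaw": 0},
    {"dx": 10, "dy": -2, "dz": -4, "yaw": 0},
    {"dx": 0, "dy": 0, "dz": -2, "yaw": 0},
    {"dx": 0, "dy": 0, "dz": 0, "yaw": 0},
  ],
)

```text
t: 12.53
eef_pos: [708.8, -256.8, 209.2]
tcp_rot: [3.141, 0.0, 1.258]
ft_force: [-0.1, 0.0, 0.3]
opening: 0.002
```

>>> drive_tool(
  commands=[
    {"dx": 0, "dy": 0, "dz": -2, "yaw": 0},
    {"dx": 0, "dy": 0, "dz": 0, "yaw": 0},
  ],
)

```text
t: 12.7
eef_pos: [708.9, -256.9, 208.7]
tcp_rot: [3.139, 0.0, 1.258]
ft_force: [-0.7, 0.3, 5.4]
opening: 0.006
```

>>> drive_tool(
  commands=[
    {"dx": 0, "dy": 0, "dz": 30, "yaw": 1},
    {"dx": -10, "dy": 0, "dz": 35, "yaw": 1},
    {"dx": -30, "dy": 0, "dz": 25, "yaw": 1},
    {"dx": -38, "dy": 0, "dz": 0, "yaw": 0.5},
    {"dx": -38, "dy": 0, "dz": 0, "yaw": 0},
  ],
  grip=0.6,
)

```text
t: 13.12
eef_pos: [591.6, -256.5, 298.5]
tcp_rot: [3.138, 0.001, 1.321]
ft_force: [0.3, -0.1, -0.5]
opening: 0.298
```

>>> drive_tool(
  commands=[
    {"dx": -34, "dy": -1, "dz": 0, "yaw": 0},
    {"dx": 0, "dy": 0, "dz": 0, "yaw": 0},
    {"dx": 0, "dy": 0, "dz": 0, "yaw": 0},
  ],
)

```text
t: 13.37
eef_pos: [557.6, -258.0, 298.3]
tcp_rot: [3.14, 0.001, 1.318]
ft_force: [0.1, -0.4, 0.3]
opening: 0.509
```

Run:
```python
from h import *
np.set_printoptions(precision=1,suppress=True)
s=env.state();print(s['t'],s['eef_pos'],s['tcp_rot'],s['opening'])
for c in('side','wrist','scene'): save(c,c+'8.png')
for q in('milk','flap_edge','flap_hinge'):
  for c in('side','wrist','scene'):
    print(q,c,[(a['pixel'],round(a['conf'],2)) for a in env.place_of(q,c)[:2]])
print('tcp',proj('wrist',[s['eef_pos']]),proj('wrist',[[558,-258.5,164],[558,-258.5,4]]))
b=cv2.imread('pics/scene8.png')[50:200,200:400];c=cv2.imread('pics/wrist8.png')[100:325,170:470]
cv2.imwrite('pics/z9.png',np.hstack([cv2.resize(x,(400,300),interpolation=2) for x in(b,c)]))
```

```text
13.3667 [ 557.6 -258.   298.3] [3.1 0.  1.3] 0.5090889814478314
milk side [([374.5, 162.1], 0.63)]
milk wrist [([321.2, 169.8], 0.97), ([523.0, 165.1], 0.5)]
milk scene [([295.3, 146.4], 0.67), ([218.1, 140.7], 0.19)]
flap_edge side [([321.0, 107.8], 0.74)]
flap_edge wrist [([521.3, 165.7], 0.87)]
flap_edge scene [([216.2, 139.8], 0.6)]
flap_hinge side [([350.5, 138.8], 0.88)]
flap_hinge wrist [([380.9, 158.9], 0.82)]
flap_hinge scene [([272.7, 138.6], 0.69)]
tcp [[314.9 243.4]] [[317.1 192.5]
 [317.7 168.4]]
```

View pics/z9.png

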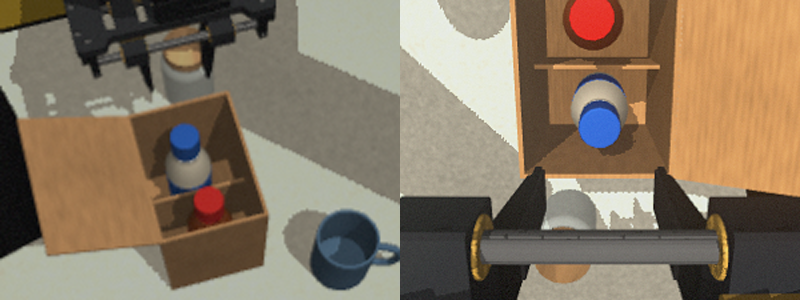

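Run:
```python
from h import *
np.set_printoptions(precision=1,suppress=True)
s=env.state();print(s['eef_pos'],s['opening'])
print(atz('wrist',(320,195.5),164),atz('wrist',(321.2,169.8),4),atz('scene',(292,119),164))
im=cv2.imread('pics/wrist8.png').astype(int);m=(im[:,:,0]>150)&(im[:,:,2]<110)&(im[:,:,1]<150);ys,xs=np.nonzero(m[150:230,280:360]);print(xs.mean()+280,ys.mean()+150,xs.min()+280,xs.max()+280,ys.min()+150,ys.max()+150)
print(proj('wrist',[[558,-258,164],[558+18,-258,164],[558,-240,164],[558,-276,164]]))
```

```text
[ 559.3 -257.9  296.5] 0.5976558937158173
[ 560.3 -262.6  164. ] [ 563.  -262.1    4. ] [ 559.4 -260.3  164. ]
319.2386666666667 195.004 302 336 159 210
[[316.9 192.1]
 [332.9 188.1]
 [312.7 176.4]
 [321.  207.3]]
```

Cap centre at wrist (319,195) → (560,-261). Descend onto it.

>>> drive_tool(
  commands=[
    {"dx": 1, "dy": -3, "dz": -35, "yaw": 0},
    {"dx": 0, "dy": 0, "dz": -38, "yaw": 0},
    {"dx": 0, "dy": 0, "dz": -38, "yaw": 0},
    {"dx": 0, "dy": 0, "dz": -25, "yaw": 0},
    {"dx": 0, "dy": 0, "dz": 0, "yaw": 0},
  ],
)

```text
t: 14.38
eef_pos: [558.3, -259.9, 155.6]
tcp_rot: [-3.134, -0.002, 1.319]
ft_force: [-1.4, -0.6, 0.6]
opening: 0.598
```

>>> drive_tool(
  commands=[
    {"dx": 0, "dy": 0, "dz": -18, "yaw": 0},
    {"dx": 0, "dy": 0, "dz": -18, "yaw": 0},
    {"dx": 0, "dy": 0, "dz": 0, "yaw": 0},
    {"dx": 0, "dy": 0, "dz": 0, "yaw": 0},
  ],
)

```text
t: 14.72
eef_pos: [560.6, -261.1, 125.7]
tcp_rot: [3.141, 0.0, 1.319]
ft_force: [-0.3, -0.3, 0.8]
opening: 0.603
```

>>> drive_tool(
  commands=[
    {"dx": 0, "dy": 0, "dz": 0, "yaw": 0},
    {"dx": 0, "dy": 0, "dz": 0, "yaw": 0},
    {"dx": 0, "dy": 0, "dz": 0, "yaw": 0},
    {"dx": 0, "dy": 0, "dz": 0, "yaw": 0},
    {"dx": 0, "dy": 0, "dz": 0, "yaw": 0},
  ],
  grip=0,
)

```text
t: 15.13
eef_pos: [560.3, -261.1, 125.5]
tcp_rot: [3.141, 0.0, 1.319]
ft_force: [-0.9, 0.3, 5.9]
opening: 0.373
```

>>> drive_tool(
  commands=[
    {"dx": 0, "dy": 0, "dz": 0, "yaw": 0},
    {"dx": 0, "dy": 0, "dz": 0, "yaw": 0},
    {"dx": 0, "dy": 0, "dz": 10, "yaw": 0},
    {"dx": 0, "dy": 0, "dz": 15, "yaw": 0},
    {"dx": 0, "dy": 0, "dz": 20, "yaw": 0},
  ],
)

```text
t: 15.55
eef_pos: [559.5, -260.6, 169.2]
tcp_rot: [-3.139, -0.001, 1.319]
ft_force: [0.8, 0.5, -4.3]
opening: 0.373
```

>>> drive_tool(
  commands=[
    {"dx": 0, "dy": 0, "dz": 30, "yaw": 0},
    {"dx": 0, "dy": 0, "dz": 35, "yaw": 0},
    {"dx": 0, "dy": 0, "dz": 35, "yaw": 0},
    {"dx": 0, "dy": 0, "dz": 30, "yaw": 0},
    {"dx": 0, "dy": 0, "dz": 25, "yaw": 0},
  ],
)

```text
t: 15.97
eef_pos: [560.0, -260.8, 327.6]
tcp_rot: [3.14, 0.0, 1.319]
ft_force: [0.6, -0.5, -4.2]
opening: 0.376
```

>>> drive_tool(
  commands=[
    {"dx": 0, "dy": 10, "dz": 10, "yaw": 0},
    {"dx": -1, "dy": 20, "dz": 0, "yaw": 0},
    {"dx": -2, "dy": 30, "dz": 0, "yaw": 0},
    {"dx": -3, "dy": 35, "dz": 0, "yaw": 0},
    {"dx": -3, "dy": 35, "dz": 0, "yaw": 0},
  ],
)

```text
t: 16.38
eef_pos: [550.2, -129.1, 333.5]
tcp_rot: [-3.139, -0.0, 1.318]
ft_force: [0.8, -0.1, -3.2]
opening: 0.373
```

>>> drive_tool(
  commands=[
    {"dx": -3, "dy": 35, "dz": 0, "yaw": 1},
    {"dx": -3, "dy": 35, "dz": 0, "yaw": 1},
    {"dx": -3, "dy": 35, "dz": 0, "yaw": 1},
    {"dx": -3, "dy": 35, "dz": 0, "yaw": 0},
    {"dx": -3, "dy": 35, "dz": 0, "yaw": 0},
  ],
)

```text
t: 16.8
eef_pos: [534.9, 46.3, 333.8]
tcp_rot: [-3.14, 0.0, 1.372]
ft_force: [0.8, 0.6, -3.5]
opening: 0.375
```

>>> drive_tool(
  commands=[
    {"dx": -2, "dy": 30, "dz": 0, "yaw": 0},
    {"dx": -2, "dy": 25, "dz": 0, "yaw": 0},
    {"dx": 0, "dy": 10, "dz": 0, "yaw": 0},
    {"dx": 0, "dy": 0, "dz": 0, "yaw": 0},
    {"dx": 0, "dy": 0, "dz": 0, "yaw": 0},
  ],
)

```text
t: 17.22
eef_pos: [531.7, 109.3, 334.0]
tcp_rot: [-3.141, 0.001, 1.373]
ft_force: [0.2, 0.2, -4.0]
opening: 0.377
```

Run:
```python
from h import *
np.set_printoptions(precision=1,suppress=True)
s=env.state();print(s['t'],s['eef_pos'],s['tcp_rot'],s['opening'],s['ft_force'])
for c in('side','wrist','scene'): save(c,c+'9.png')
for q in('milk','rack','door_hinge'):
  for c in('side','wrist','scene'):
    print(q,c,[(a['pixel'],round(a['conf'],2)) for a in env.place_of(q,c)[:2]])
for c in('wrist','scene','side'): print(proj(c,[[529,208,85]]),proj(c,[s['eef_pos']-np.array([0,0,121.5])]))
b=cv2.imread('pics/scene9.png')[175:400,300:600];c=cv2.imread('pics/wrist9.png')[20:245,100:400]
cv2.imwrite('pics/z10.png',np.hstack([cv2.resize(x,(400,300),interpolation=2) for x in(b,c)]))
```

```text
17.2167 [531.7 109.3 334. ] [-3.1  0.   1.4] 0.37663089175565545 [ 0.2  0.2 -4. ]
milk side [([331.3, 257.6], 0.7)]
milk wrist [([316.6, 194.3], 0.95)]
milk scene [([388.3, 240.1], 0.77)]
rack side [([311.0, 303.4], 0.98)]
rack wrist [([301.0, 101.5], 0.89)]
rack scene [([407.6, 286.9], 0.7)]
door_hinge side [([266.5, 293.5], 0.59)]
door_hinge wrist [([391.1, 43.0], 0.72)]
door_hinge scene [([376.4, 332.4], 0.69), ([492.7, 321.0], 0.57)]
[[301.9 104.6]] [[317.5 193.7]]
[[406.1 288.7]] [[391.7 241.7]]
[[313.1 301.3]] [[328.2 258.8]]
```

View pics/scene9.png

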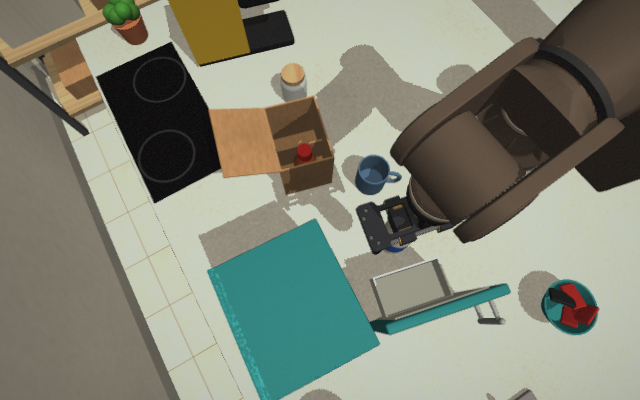

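View pics/wrist9.png

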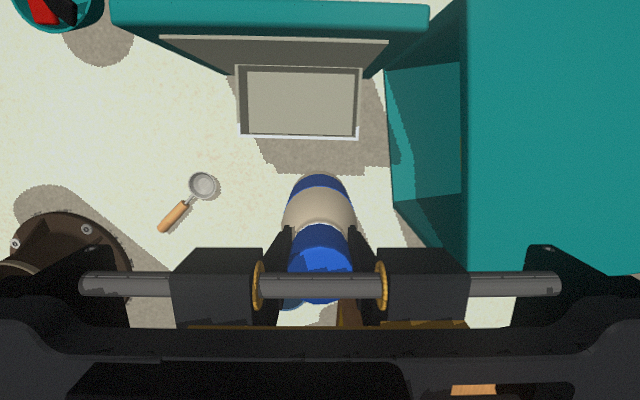

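Wrist: rack floor spans about (245–355, 68–135), centre ≈(301,102); bottle base at (317,194), upright in the grip. Refine the rack centre.

```bash
python3 - <<'E'
from h import *
np.set_printoptions(precision=1,suppress=True)
f=lambda p,z:atz('wrist',p,z)
print('net',f((301,101.5),85),atz('scene',(407.6,286.9),85),atz('side',(311,303.4),85))
cc=[f(p,131) for p in((241,139.5),(358.5,139))]  # outer rim outer corners near
print('rim outer',cc,np.linalg.norm(cc[0]-cc[1]))
cd=[f(p,131) for p in((234,65),(363,66))];print('rim door side',cd,np.linalg.norm(cd[0]-cd[1]))
th=np.radians(168.7);u=np.array([np.cos(th),np.sin(th),0]);n=np.array([-u[1],u[0],0]);
rc=np.array([529,208,85.])
pts=[rc+sx*x*n+y*u+[0,0,46] for sx in(1,-1) for x in(45,) for y in(-77.5,77.5)]
print(proj('wrist',pts))
E
python3 - <<'E'
import cv2
c=cv2.imread('pics/wrist9.png')[0:160,200:400];cv2.imwrite('pics/z11.png',cv2.resize(c,(750,600),interpolation=2))
E
```

```text
net [528.7 212.3  85. ] [523.8 206.5  85. ] [531.7 215.6  85. ]
rim outer [array([445. , 179.2, 131. ]), array([593.4, 149.5, 131. ])] 151.3869596518458
rim door side [array([460.2, 267. , 131. ]), array([613.3, 234.4, 131. ])] 156.46082387031723
[[360.7 139.2]
 [240.4 139.7]
 [363.1  63.7]
 [235.2  64.4]]
```

View pics/z11.png

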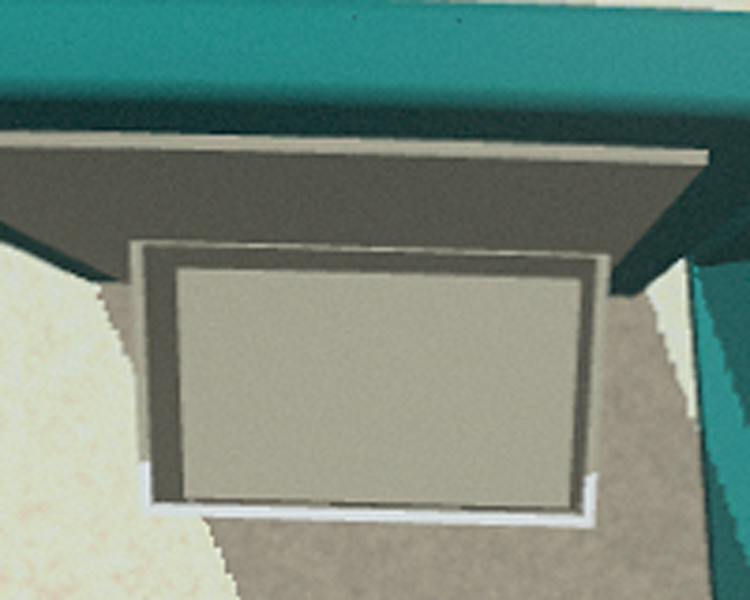

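>>> drive_tool(
  commands=[
    {"dx": 0, "dy": 15, "dz": 0, "yaw": -1},
    {"dx": -1, "dy": 25, "dz": 0, "yaw": -1},
    {"dx": -1, "dy": 25, "dz": 0, "yaw": 0},
    {"dx": -1, "dy": 20, "dz": 0, "yaw": 0},
    {"dx": -1, "dy": 13, "dz": 0, "yaw": 0},
  ],
)

```text
t: 18.23
eef_pos: [528.0, 208.7, 334.6]
tcp_rot: [3.142, -0.0, 1.338]
ft_force: [0.1, 1.2, -3.0]
opening: 0.374
```

>>> drive_tool(
  commands=[
    {"dx": 0, "dy": 0, "dz": -10, "yaw": 0},
    {"dx": 0, "dy": 0, "dz": -15, "yaw": 0},
    {"dx": 0, "dy": 0, "dz": -10, "yaw": 0},
    {"dx": 0, "dy": 0, "dz": 0, "yaw": 0},
  ],
)

```text
t: 18.57
eef_pos: [527.4, 206.2, 297.2]
tcp_rot: [-3.138, 0.002, 1.336]
ft_force: [-0.5, -0.4, -4.5]
opening: 0.373
```

Run:
```python
from h import *
np.set_printoptions(precision=1,suppress=True)
s=env.state();print(s['t'],s['eef_pos'],s['tcp_rot'],s['opening'],s['ft_force'])
for c in('side','wrist','scene'): save(c,c+'10.png')
print([(a['pixel'],round(a['conf'],2)) for a in env.place_of('milk','wrist')[:2]],proj('wrist',[s['eef_pos']-np.array([0,0,121.5])]))
e=cv2.imread('pics/side10.png')[210:360,230:430];b=cv2.imread('pics/scene10.png')[230:380,330:530];c=cv2.imread('pics/wrist10.png')[80:305,170:470]
cv2.imwrite('pics/z12.png',np.vstack([np.hstack([cv2.resize(x,(400,300),interpolation=2) for x in(b,c)]),np.hstack([cv2.resize(e,(400,300),interpolation=2),np.zeros((300,400,3),np.uint8)])]))
```

```text
18.5667 [527.4 206.2 297.2] [-3.1  0.   1.3] 0.37270339325896845 [-0.5 -0.4 -4.5]
[([320.2, 193.7], 0.69)] [[317.  194.2]]
```

View pics/z12.png

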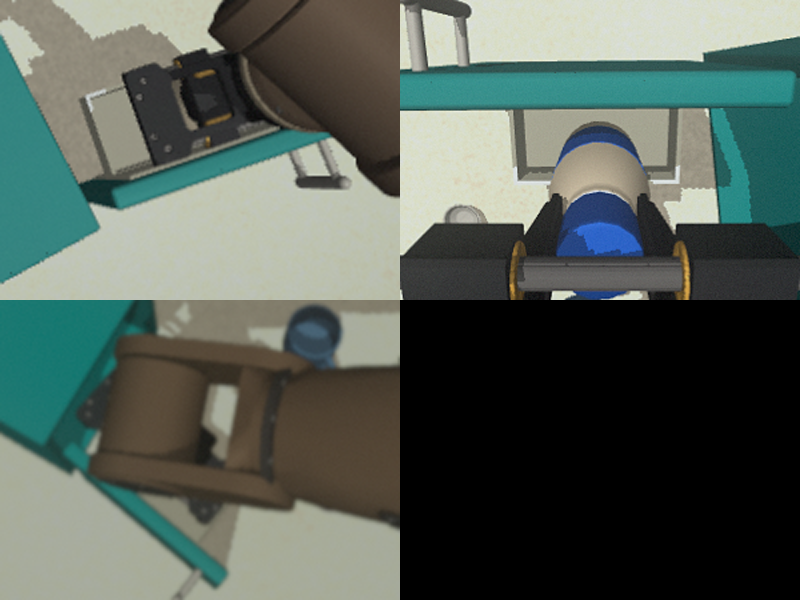

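Run:
```python
from h import *
np.set_printoptions(precision=1,suppress=True)
print(env.state()['eef_pos'])
a,b=[atz('wrist',p,131) for p in((257,215),(379.5,215.7))];m=(a+b)/2;print(a,b,np.linalg.norm(a-b))
d=(b-a)/np.linalg.norm(b-a);n=np.array([-d[1],d[0],0]);print(np.degrees(np.arctan2(d[1],d[0])),m+45*n)
c=cv2.imread('pics/wrist10.png')[150:310,220:420];cv2.imwrite('pics/z13.png',cv2.resize(c,(750,600),interpolation=2))
```

```text
[528.6 206.7 300.3]
[444.8 186.4 131. ] [594.3 149.4 131. ] 153.94042165640474
-13.892816394547355 [530.4 211.6 131. ]
```

View pics/z13.png

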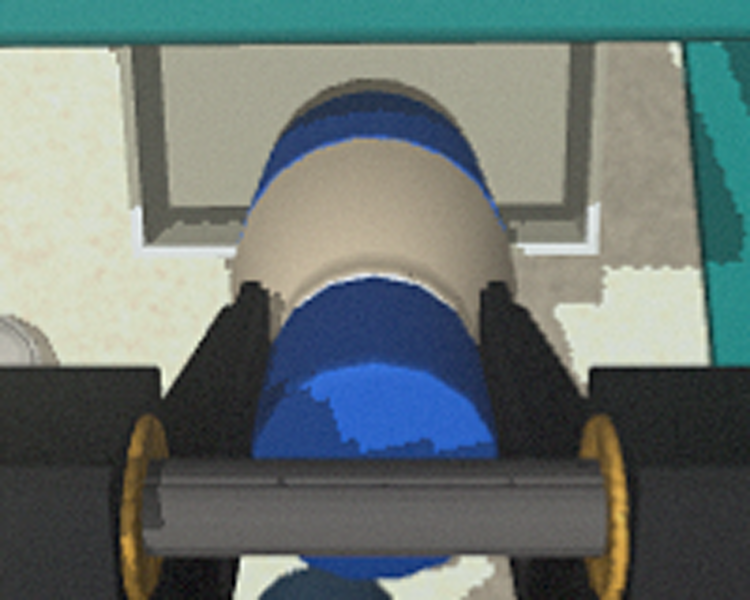

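>>> drive_tool(
  commands=[
    {"dx": 0, "dy": 1, "dz": -15, "yaw": 0},
    {"dx": 0, "dy": 0, "dz": -20, "yaw": 0},
    {"dx": 0, "dy": 0, "dz": -20, "yaw": 0},
    {"dx": 0, "dy": 0, "dz": -15, "yaw": 0},
    {"dx": 0, "dy": 0, "dz": 0, "yaw": 0},
  ],
)

```text
t: 19.18
eef_pos: [527.4, 207.6, 227.6]
tcp_rot: [-3.139, 0.002, 1.336]
ft_force: [-1.2, 1.4, -4.1]
opening: 0.377
```

>>> drive_tool(
  commands=[
    {"dx": 0, "dy": 0, "dz": -8, "yaw": 0},
    {"dx": 0, "dy": 0, "dz": -5, "yaw": 0},
    {"dx": 0, "dy": 0, "dz": -4, "yaw": 0},
    {"dx": 0, "dy": 0, "dz": 0, "yaw": 0},
  ],
)

```text
t: 19.52
eef_pos: [528.2, 208.0, 212.5]
tcp_rot: [-3.142, 0.0, 1.337]
ft_force: [0.5, -0.8, -4.1]
opening: 0.378
```

>>> drive_tool(
  commands=[
    {"dx": 0, "dy": 0, "dz": -2, "yaw": 0},
    {"dx": 0, "dy": 0, "dz": -2, "yaw": 0},
    {"dx": 0, "dy": 0, "dz": 0, "yaw": 0},
  ],
)

```text
t: 19.77
eef_pos: [528.2, 208.0, 208.6]
tcp_rot: [3.142, 0.0, 1.337]
ft_force: [-0.0, 0.2, -3.2]
opening: 0.373
```

>>> drive_tool(
  commands=[
    {"dx": 0, "dy": 0, "dz": -1, "yaw": 0},
    {"dx": 0, "dy": 0, "dz": -1, "yaw": 0},
    {"dx": 0, "dy": 0, "dz": 0, "yaw": 0},
  ],
)

```text
t: 20.02
eef_pos: [528.2, 208.0, 206.6]
tcp_rot: [3.142, 0.0, 1.337]
ft_force: [-0.2, 0.4, -3.7]
opening: 0.375
```

>>> drive_tool(
  commands=[
    {"dx": 0, "dy": 0, "dz": -0.5, "yaw": 0},
    {"dx": 0, "dy": 0, "dz": -0.5, "yaw": 0},
    {"dx": 0, "dy": 0, "dz": 0, "yaw": 0},
  ],
)

```text
t: 20.27
eef_pos: [528.3, 208.1, 206.4]
tcp_rot: [3.141, -0.0, 1.337]
ft_force: [-2.8, -1.0, 4.6]
opening: 0.375
```

Contact with the rack floor felt (Fz −3.7 → +4.6) at the expected height. Release.

>>> drive_tool(
  commands=[
    {"dx": 0, "dy": 0, "dz": 0, "yaw": 0},
    {"dx": 0, "dy": 0, "dz": 0, "yaw": 0},
    {"dx": 0, "dy": 0, "dz": 0, "yaw": 0},
    {"dx": 0, "dy": 0, "dz": 0, "yaw": 0},
    {"dx": 0, "dy": 0, "dz": 0, "yaw": 0},
  ],
  grip=0.7,
)

```text
t: 20.68
eef_pos: [528.2, 208.0, 205.6]
tcp_rot: [3.141, -0.0, 1.337]
ft_force: [-0.8, 0.6, -0.1]
opening: 0.665
```

>>> drive_tool(
  commands=[
    {"dx": 0, "dy": 0, "dz": 0, "yaw": 0},
    {"dx": 0, "dy": 0, "dz": 8, "yaw": 0},
    {"dx": 0, "dy": 0, "dz": 15, "yaw": 0},
    {"dx": 0, "dy": 0, "dz": 25, "yaw": 0},
    {"dx": 0, "dy": 0, "dz": 35, "yaw": 0},
  ],
)

```text
t: 21.1
eef_pos: [527.4, 207.8, 288.3]
tcp_rot: [-3.138, 0.002, 1.337]
ft_force: [1.1, -1.1, -0.9]
opening: 0.7
```

>>> drive_tool(
  commands=[
    {"dx": 0, "dy": 0, "dz": 35, "yaw": 0},
    {"dx": 0, "dy": -20, "dz": 20, "yaw": 0},
    {"dx": -10, "dy": -35, "dz": 0, "yaw": 0},
    {"dx": -10, "dy": -35, "dz": 0, "yaw": 0},
    {"dx": -10, "dy": -35, "dz": 0, "yaw": 0},
  ],
)

```text
t: 21.52
eef_pos: [497.5, 82.0, 344.5]
tcp_rot: [3.14, -0.0, 1.338]
ft_force: [0.3, -0.9, 0.6]
opening: 0.698
```

>>> drive_tool(
  commands=[
    {"dx": -5, "dy": -35, "dz": 0, "yaw": 0},
    {"dx": -5, "dy": -35, "dz": 0, "yaw": 0},
    {"dx": 0, "dy": 0, "dz": 0, "yaw": 0},
    {"dx": 0, "dy": 0, "dz": 0, "yaw": 0},
  ],
)

```text
t: 21.85
eef_pos: [488.0, 11.7, 344.4]
tcp_rot: [3.141, -0.0, 1.334]
ft_force: [0.0, 0.4, 0.1]
opening: 0.698
```

Run:
```python
from h import *
np.set_printoptions(precision=1,suppress=True)
s=env.state();print(s['t'],s['eef_pos'],s['opening'],s['ft_force'])
for c in('side','wrist','scene'): save(c,c+'11.png')
for q in('milk','syrup','mug','jar','rack','flap_edge'):
  r={c:[(a['pixel'],round(a['conf'],2)) for a in env.place_of(q,c)[:1]] for c in('scene','side')}
  print(q,r,tri([ray(c,r[c][0][0]) for c in r]) if all(r.values()) else '')
e=cv2.imread('pics/side11.png')[80:380,200:500];b=cv2.imread('pics/scene11.png')[50:350,200:500]
cv2.imwrite('pics/z14.png',np.hstack([cv2.resize(x,(400,400),interpolation=2) for x in(b,e)]))
```

```text
21.85 [488.   11.7 344.4] 0.6976170615620557 [0.  0.4 0.1]
milk {'scene': [([405.2, 286.1], 0.79)], 'side': [([317.1, 299.9], 0.74)]} (array([523. , 200.8,  70.6]), [2.4, 2.4])
syrup {'scene': [([306.3, 174.7], 0.52)], 'side': [([265.7, 293.0], 0.54)]} (array([623.9, 189.8, 757.8]), [129.2, 129.2])
mug {'scene': [([293.5, 93.0], 0.18)], 'side': [([383.7, 232.4], 0.72)]} (array([524.2, -23.5, 500.6]), [128.0, 128.0])
jar {'scene': [([294.7, 97.1], 0.59)], 'side': [([411.0, 136.8], 0.95)]} (array([ 483. , -401.4,    5.8]), [0.7, 0.7])
rack {'scene': [([405.6, 287.6], 0.88)], 'side': [([312.7, 302.5], 0.7)]} (array([528.1, 208.3,  77.6]), [2.7, 2.7])
flap_edge {'scene': [([216.3, 139.6], 0.82)], 'side': [([319.7, 106.0], 0.97)]} (array([ 738.7, -264.7,  229.5]), [0.8, 0.8])
```

View pics/z14.png

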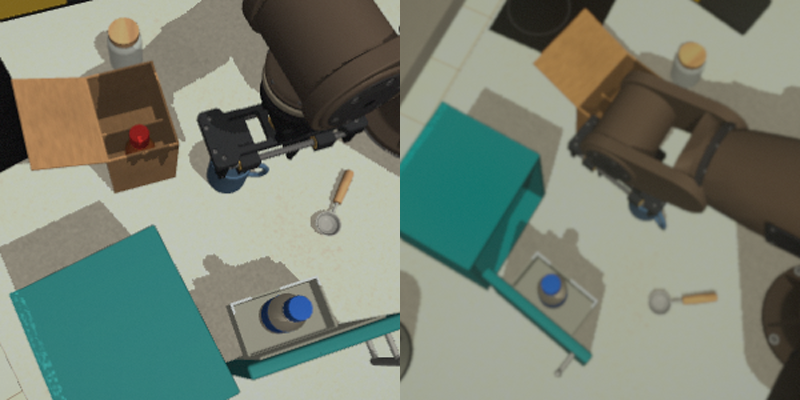

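View pics/wrist11.png

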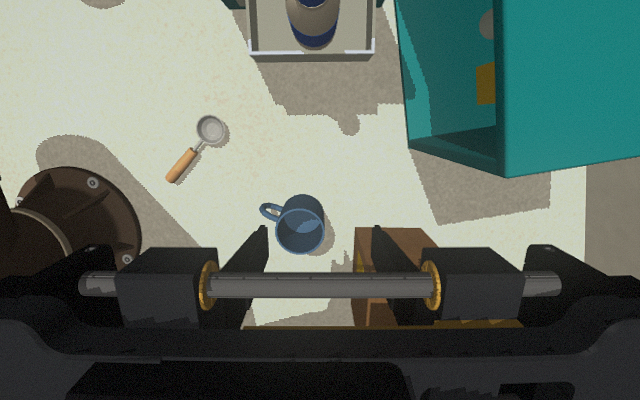

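Bottle stands upright near the rack centre in both views; syrup, mug and jar are in place and the flap edge is back at z≈222. The robot touches nothing. Quick cap check and hand in.

Run:
```python
from h import *
print(proj('scene',[[528,208,245]]),proj('side',[[528,208,245]]),'seen scene (423.5,279.5), side (313,293)')
s=env.state();print(s['t'],s['ft_force'])
print(env.job_done())
```

```text
[[425.66629841 282.23585933]] [[311.67768754 293.3173031 ]] seen scene (423.5,279.5), side (313,293)
22.6 [-0.41844719 -0.19667646  0.65469153]
the job is handed in; nothing more can be done
None
```

The job is done and handed in at about 22.6 s, in the order you asked. No verdict was reported.

1. **Door:** I pulled it open by its steel handle to about 1.7 rad (the stop is 1.9).
2. **Flap:** I folded it back until it met its stop, felt as about 5 N. Its edge later measured about 230 mm above the counter.
3. **Milk:** I lifted the blue-capped bottle out by its cap and lowered it into the door rack. I let go only after the force reading showed it resting on the rack floor (Fz went from −3.7 to +4.6 N).

**Last checks:**
- **Milk bottle:** the pictures show it upright in the rack. Its cap is within about 3.5 pixels of where an upright bottle at the rack centre would show, in both the scene and side views.
- **Other things:** the pictures show the syrup still in the carton and the mug and jar in place. The arm was clear of everything, with a wrist force under 1 N.

**What disagreed:**
- **Network misses:** in the last look the networks put the syrup (side view) and the mug (scene view) in the wrong place. The arm partly hid both, so I went by the pictures for those two.
- **Refused command:** one early move was refused for missing fields. It moved nothing, and I sent it again.

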